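# Click the photometer's filter wheel round to green and take a reading

## Robot

A 7-joint arm with a two-finger parallel gripper is mounted at the origin on a cart in front of the work surface, level with it; the furniture and walls round the work are solid. World frame = base frame: x ahead of the robot, y to its left, z up, the work surface at z = 0. Lengths are in m, angles in rad, forces in N, time in s.
With the tool pointing down it reaches from about 0.35 to 0.9 m from the base axis. Payload 8.1 kg.
Tool frame: the origin (TCP) lies midway between the tips of the shut fingers; the grasp point (between the pads) lies 19 mm behind it; z points along the fingers, x is the direction in which the jaws open and shut, and the axes are right-handed (so a half turn about z gives the same grasp; the last joint's range is limited). The gripper opens to 92 mm and grips with 3 to 60 N. Pads are 19 mm wide; open, the fingers measure 130 mm over their backs; the gripper's body (75 mm by 190 mm) begins 47 mm behind the grasp point.
Start: joints at [1.188, 0.434, 0.025, 1.573, -0.012, 1.134, -0.075], TCP at [0.173, -0.601, 0.227] pointing down, gripper open.
Joint ranges: [-2.62, 2.62], [-0.44, 2.09], [-1.27, 1.32], [0.08, 2.57], [-1.32, 4.46], [0.12, 2], [-2.74, 2.74]. Speed limits (rad/s): [2.22, 2.22, 3.01, 3.01, 3.14, 3.14, 3.14].

## Interface

Orientations are given as a rotation vector (axis times angle).
In Python, from cell import arm gives the robot as it stands.
- The arm moves only by the tool jog_arm, never from a script. Its argument "commands" is a list of rows, each an object with "translation": the shift along the tool's x, y, z in mm, a list of three; "turn": the turn, a rotation vector about the tool's x, y, z in rad, a list of three. A call has 1 to 12 rows; each row is the pose to reach, as a shift and turn from the pose commanded when the call began, along the tool's axes at that moment; what a row does not reach only later rows make up. A row lasts 1/12 s, in which the tool goes at most 41.7 mm and 7.16 degrees, less where a joint would pass 70% of its speed; a pose out of reach is approached as far as the arm can. A call with a gripper value outside its range is refused whole. "claw" is the closure, from -1 (fully open) to 1 (shut), so that 0 is half open, set as the call begins (left out, the last holds). The fingers move at their own pace and stop on an object; "grip_force" is the grip in N (left out, the last holds). Time passes only in rows, so rows that repeat a pose let the fingers close. It gives the time, the measured TCP pose, the force and the opening at its end, in the units of the state.
- arm.observe(): the state, without advancing time (a new reading comes with each control period).
- arm.get_image(name): name is "scene" or "top" or "wrist"; returns the picture (400x640x3 uint8, blue, green, red); there is no depth.
- arm.camera_info(name): a dict with "vertical_fov" (degrees; the focal length in pixels is half the picture's height over the tangent of half this angle, whatever the lens; pixels are square), "cx", "cy" (the principal point, pixels), "eye" and "rotation" of the camera in the world. Camera axes: x right, y up, looking along -z (the intrinsics and any distortion apply to the point x, -y, -z); pixel columns grow to the right and rows downward; lengths in m; the calibration is good to about 2 mm. A picture is of the moment at which its call begins: read the wrist's pose just before it. camera_info takes no time and is no camera call; for the wrist camera it gives the pose at the moment of the call.
- arm.sign_off(): hands the job in, once; it reports no verdict.
Trained networks look in the newest picture that a camera, given by its name, has taken for a name from the list of things; names that differ only in an ending like _2 or _b are one class to them, and where a whole thing is asked for, a point or a joint stands for the part that bears it (a point fixed in the world has none). Each returns a list of dicts, best first, with "confidence" (0 to 1); they miss things now and then, are a little off and sometimes report something else, mostly with a low value. They report only what shows in the picture. A call takes as long as a camera call.
- arm.trace(camera, query): "region" (400x640 bool, what is visible of it) and "box" ([left, top, width, height] in pixels, round what is visible of it).
- arm.landmark_of(camera, query): "at" ([column, row] in pixels: a listed point, or the origin of a listed thing).
The state is a dict: "clock": time; "joints": joint angles; "dq": joint speeds; "joint_efforts": joint torques, N m; "position": TCP position; "ee_rot": TCP orientation; "force": force on the tool from outside, world axes, zero at the start; "ft_torque": the same for the moment, N m; "width": opening from 0.0 (shut) to 1.0 (fully open).
Only numpy, scipy, OpenCV 4.12 (cv2) and the standard library are available. Lean on these libraries where they do the work, as an engineer would, in place of code of your own. Each camera call takes 0.05 s, during which the arm holds its last target. There are 200 camera calls.

## Task

On the white filter photometer, drag the knurled wheel round with a fingertip, without gripping it, until its green mark clicks into place at the top, between the two white index lines. Only then press the blue read key fully down with a fingertip and let it come up again. Leave the sample vial in its well and do not pick up or disturb anything else on the bench.

Things in the scene. Friction and masses are not known exactly. Their poses are not given: they have to be found in the camera images.
- photometer: White bench instrument, 170 mm deep (its x) by 190 mm wide (its y) by 70 mm high, fixed to the bench. Origin: centre of its underside, on the bench top; +x points to its back (away from the robot at yaw 0), +y to its left, z up. In a row across its flat top: the vial's well at (0, -60) mm, the wheel at (0, 0), the read key at (0, +62) mm.
- wheel_top (a point): Fixed point of the photometer at the index: the highest point of the wheel's rim while it is not pressed, 92 mm above the bench, 22 mm above the case top. The crown of the wheel stands out of the case between two black guard cheeks, 66 mm long, 5 mm thick, 10 mm high above the case, inner faces 42 mm apart, each with a white index line.
- wheel_axle (a point): Centre of the black knurled wheel (64 mm in diameter over 32 ridges 1.5 mm high, 36 mm wide), on its level axle, parallel to the photometer's y, 32 mm under the wheel's top. The axle is sprung: pressed, the wheel sinks up to 6 mm, taking about 4 N to start and 1.5 N more per mm, then it is rigid. The friction of that press turns it.
- filter_wheel (a joint): Wheel angle in rad; 0 = green at the top; grows as the crown is dragged to the photometer's +x (its back). Click positions every 0.785 rad (25 mm of rim), no end stops. 2 to 3 N along the rim leaves a click; let go, it snaps into the nearest. It starts one or two clicks short of green (about -0.785 or -1.571), so its crown has to go towards the back.
- wheel_green (a point): Centre of the green mark on the wheel's rim, 32 mm from the axle; turns with the wheel, its own z axis points out of the rim. A coloured mark (about 15 by 30 mm) sits at every click position; as the angle grows they come to the top in the order blue, cyan, green, yellow, orange, red, white, violet.
- read_key_top (a point): Centre of the top face of the round blue read key, 24 mm in diameter, in a black housing on the case top left of the wheel. Pressed straight down.
- read_key (a joint): Travel of the read key in m: 0 up, 0.006 fully down; sprung, 5 N holds it fully down.
- sample_vial: Capped glass vial, 23 mm in diameter, 52 mm high, standing loose in the well of the photometer with its upper 26 mm in view. Origin: centre of its underside.
- burette_stand_foot (a point): Foot of the upright rod of the fixed burette stand at the right; two glass tubes hang from it 75 mm to either side (world y) and 20 mm nearer the robot, from 0.12 m above the bench to over 0.6 m. An obstacle only: keep the arm clear of it.
- spare_vial: Capped glass vial like the other, with a white cap, loose on the bench beside the right side of the photometer. Origin: centre of its underside.
- wash_bottle: Wash bottle with a red cap, 70 mm in diameter, 165 mm high, loose, left of the photometer. Origin: centre of its underside.
- suction_bulb: Brown-red rubber bulb, 72 x 45 x 44 mm, lying loose, right of the photometer. Origin: centre of its underside.
- stopper_carton: Small blue and white carton, 70 x 70 x 32 mm, loose, far right near the bench's front edge. Origin: centre of its underside.

How it is judged:
By the outcome, as a careful person would: the job done as asked, in the order asked, and still so for the second after the job is handed in, with the robot touching nothing.
It also fails if it takes over 48 s, if anything falls off the work surface, if the arm or the gripper's body presses on something with over 40 N, if the wrist force passes 120 N, or if a joint passes its speed limit or range.

## Working session

There is one attempt and no reset: what is moved stays moved. The work goes in short steps, Python scripts to look and compute and a tool call to move; the robot and the scene stay as the last step left them, time stands still between calls to the robot, and variables do not carry over. Pictures are saved under pics/ and viewed, about 8 in all and at most 12, crops included, and the job is handed in when it is done.

Besides the shell and the picture viewer there is one more tool, called after "Emit:" as name(argument=value, ...), one argument or row to a line, values as JSON. jog_arm: Moves the arm, as the interface text tells. Its arguments: {"type":"object","properties":{"commands":{"type":"array","items":{"type":"object","properties":{"translation":{"type":"array","items":{"type":"number"}},"turn":{"type":"array","items":{"type":"number"}}}}},"claw":{"type":"number"},"grip_force":{"type":"number"}},"required":["commands"]}

```bash
mkdir -p pics; ls; cat > h.py <<'E'
import numpy as np, cv2
from scipy.spatial.transform import Rotation as R
from cell import arm
def ray(cam,px,ci=None):
    c=ci or arm.camera_info(cam); f=200/np.tan(np.radians(c["vertical_fov"])/2)
    d=np.array([(px[0]-c["cx"])/f,-(px[1]-c["cy"])/f,-1.0]); 
    return np.array(c["eye"]),np.array(c["rotation"])@d
def at_z(cam,px,z,ci=None):
    e,d=ray(cam,px,ci); return e+d*(z-e[2])/d[2]
E
python3 - <<'E'
from h import *
for n in("scene","top"):
    im=arm.get_image(n); cv2.imwrite(f"pics/{n}0.png",im); print(n,arm.camera_info(n))
    for q,z in(("photometer",0),("wheel_top",.092),("wheel_axle",.06),("read_key_top",None),("wheel_green",None),("sample_vial",None),("burette_stand_foot",0),("spare_vial",0),("wash_bottle",0),("suction_bulb",0)):
        for r in arm.landmark_of(n,q)[:1]:
            print(n,q,np.round(r["at"],1),round(r["confidence"],2),at_z(n,r["at"],.08 if z is None else z).round(4))
print(arm.observe())
E
```

```text
pics
scene {'vertical_fov': 53.219513904774104, 'cx': 319.36148427874684, 'cy': 201.45887680632563, 'eye': array([0.01634487, 0.6564614 , 0.77982842]), 'rotation': array([ 0.35706936, -1.11544925, -2.26520376])}Traceback (most recent call last):
  File "<stdin>", line 6, in <module>
  File "h.py", line 9, in at_z
    e,d=ray(cam,px,ci); return e+d*(z-e[2])/d[2]
                                            ~^^^
IndexError: invalid index to scalar variable.
```

```bash
sed -i 's/np.array(c\["rotation"\])@d/R.from_rotvec(c["rotation"]).apply(d)/' h.py
python3 - <<'E'
from h import *
ims=[]
for n in("scene","top"):
    im=arm.get_image(n); ims.append(im); cv2.imwrite(f"pics/{n}0.png",im); print(n,arm.camera_info(n))
    for q,z in(("photometer",0),("wheel_top",.092),("wheel_axle",.06),("read_key_top",None),("wheel_green",None),("sample_vial",.044),("burette_stand_foot",0),("spare_vial",0),("wash_bottle",0),("suction_bulb",0)):
        for r in arm.landmark_of(n,q)[:1]:
            print(n,q,np.round(r["at"],1),round(r["confidence"],2),at_z(n,r["at"],.08 if z is None else z).round(4))
print(arm.observe())
E
```

```text
scene {'vertical_fov': 53.219513904774104, 'cx': 319.36148427874684, 'cy': 201.45887680632563, 'eye': array([0.01634487, 0.6564614 , 0.77982842]), 'rotation': array([ 0.35706936, -1.11544925, -2.26520376])}
scene photometer [311.1 225.8] 0.81 [ 0.5633 -0.0395  0.    ]
scene wheel_top [317.1 200.5] 0.68 [ 0.5523 -0.0522  0.092 ]
scene wheel_axle [312.6 211. ] 0.53 [ 0.5574 -0.0385  0.06  ]
scene read_key_top [296.1 207.3] 0.48 [ 0.5886 -0.0033  0.08  ]
scene wheel_green [324.3 217.8] 0.65 [ 0.4995 -0.0161  0.08  ]
scene sample_vial [329.1 207.1] 0.52 [ 0.5426 -0.0986  0.044 ]
scene burette_stand_foot [379.2 159.8] 0.64 [ 0.5948 -0.4844  0.    ]
scene spare_vial [312.9 210.1] 0.46 [ 0.6045 -0.1005  0.    ]
scene wash_bottle [216.9 309.7] 0.56 [0.5519 0.3313 0.    ]
top {'vertical_fov': 47.59834821926689, 'cx': 316.352299763952, 'cy': 198.81264371851546, 'eye': array([ 0.39779181, -0.06556833,  1.36538462]), 'rotation': array([ 0.07991003, -0.08741061, -1.56440532])}
top photometer [306.2 193.5] 0.76 [ 0.56   -0.0409  0.    ]
top wheel_top [307.8 188.5] 0.61 [ 0.5633 -0.047   0.092 ]
to
[... 468 characters left out ...]
.3035  0.    ]
{'clock': 1.2, 'joints': array([ 1.18837388,  0.43451009,  0.02498441,  1.57321157, -0.01156236,
        1.13401523, -0.07510582]), 'dq': array([-0.00046327,  0.00157866, -0.00206836,  0.00029476, -0.00151731,
        0.0008517 , -0.00087896]), 'joint_efforts': array([-1.22314854e-03, -6.67687368e+01,  9.83309001e-01, -3.14808834e+01,
       -6.06643176e-02,  3.27251467e-02,  7.97956568e-05]), 'position': array([ 0.17258587, -0.6007001 ,  0.22673091]), 'ee_rot': array([ 2.50944142e+00, -1.88999862e+00, -3.28034465e-05]), 'force': array([-0.05974283, -0.37707624,  0.67906577]), 'ft_torque': array([-3.55480411e-05,  2.72914958e-02, -5.95251848e-03]), 'width': 1.0022094672400457}
```

View pics/scene0.png

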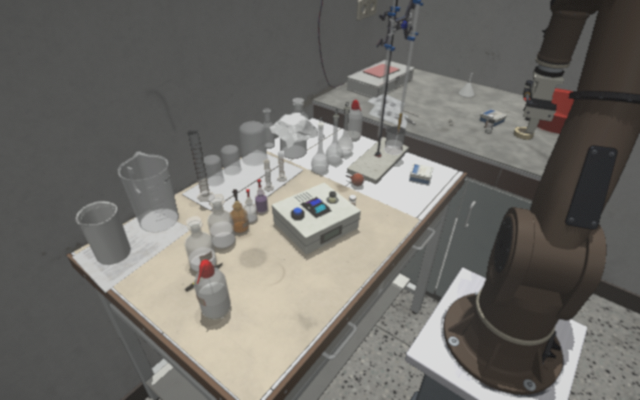

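View pics/top0.png

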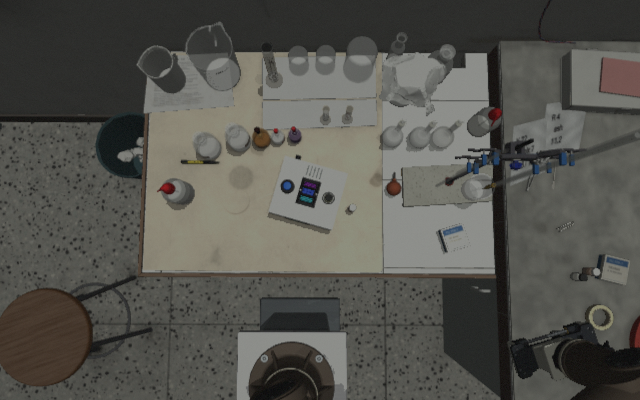

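The top view shows the photometer at about (308,193), yawed about -0.23 rad. From back to front the wheel shows violet, blue (on top) and cyan, so it is two clicks short. The stand is far right at about (450,182).

Emit:
jog_arm(
  commands=[
    {"translation": [-254, -205, 0], "turn": [0, 0, -0.12]},
    {"translation": [-254, -205, 0], "turn": [0, 0, -0.24]},
    {"translation": [-254, -205, 0], "turn": [0, 0, -0.36]},
    {"translation": [-254, -205, 0], "turn": [0, 0, -0.48]},
    {"translation": [-254, -205, 0], "turn": [0, 0, -0.6]},
    {"translation": [-254, -205, 0], "turn": [0, 0, -0.72]},
    {"translation": [-254, -205, 0], "turn": [0, 0, -0.84]},
    {"translation": [-254, -205, 0], "turn": [0, 0, -0.96]},
    {"translation": [-254, -205, 0], "turn": [0, 0, -1.06]},
    {"translation": [-254, -205, 0], "turn": [0, 0, -1.06]},
    {"translation": [-254, -205, 0], "turn": [0, 0, -1.06]},
  ],
  claw=1,
)

```text
clock: 2.12
position: [0.2994, -0.3005, 0.227]
ee_rot: [3.119, -0.367, 0.001]
force: [-0.5, -1.3, -0.1]
width: 0.254
```

Emit:
jog_arm(
  commands=[
    {"translation": [112, -304, -50], "turn": [0, 0, 0]},
    {"translation": [112, -304, -50], "turn": [0, 0, 0]},
    {"translation": [112, -304, -50], "turn": [0, 0, 0]},
    {"translation": [112, -304, -50], "turn": [0, 0, 0]},
    {"translation": [112, -304, -50], "turn": [0, 0, 0]},
    {"translation": [112, -304, -50], "turn": [0, 0, 0]},
    {"translation": [112, -304, -50], "turn": [0, 0, 0]},
    {"translation": [112, -304, -50], "turn": [0, 0, 0]},
    {"translation": [112, -304, -50], "turn": [0, 0, 0]},
    {"translation": [112, -304, -50], "turn": [0, 0, 0]},
  ],
)

```text
clock: 2.95
position: [0.4793, -0.0292, 0.2766]
ee_rot: [-3.119, 0.364, -0.0]
force: [0.7, -0.6, 0.6]
width: 0.001
```

```bash
cat > look.py <<'E'
from h import *
import sys
def look(name,qs=(("wheel_top",.092),("read_key_top",.08),("wheel_green",.08),("wheel_axle",.06),("sample_vial",.044),("photometer",0))):
    ci=arm.camera_info("wrist"); im=arm.get_image("wrist"); cv2.imwrite(f"pics/{name}.png",im); print("eye",ci["eye"])
    for q,z in qs:
        for r in arm.landmark_of("wrist",q)[:1]:
            print(q,np.round(r["at"],1),round(r["confidence"],2),at_z("wrist",r["at"],z,ci).round(4))
    o=arm.observe(); print(o["clock"],o["position"].round(4),o["force"].round(2),R.from_rotvec(o["ee_rot"]).as_matrix().round(3).tolist())
if __name__=="__main__": look(sys.argv[1])
E
python3 look.py w1
```

```text
eye [0.49593467 0.03988125 0.43494409]
wheel_top [388.9 176.7] 0.72 [ 0.555  -0.0483  0.092 ]
read_key_top [393.4 113.3] 0.59 [0.573  0.0127 0.08  ]
wheel_green [353.  168.8] 0.78 [ 0.5214 -0.0341  0.08  ]
wheel_axle [383.7 168.4] 0.8 [ 0.5565 -0.0458  0.06  ]
sample_vial [376.1 216.2] 0.67 [ 0.5396 -0.1055  0.044 ]
photometer [375.2 158.8] 0.73 [ 0.5577 -0.0445  0.    ]
3.3 [ 0.4777 -0.0311  0.2766] [ 0.48 -0.31  0.69] [[0.973, -0.232, -0.0], [-0.232, -0.973, -0.001], [-0.0, 0.001, -1.0]]
```

View pics/w1.png

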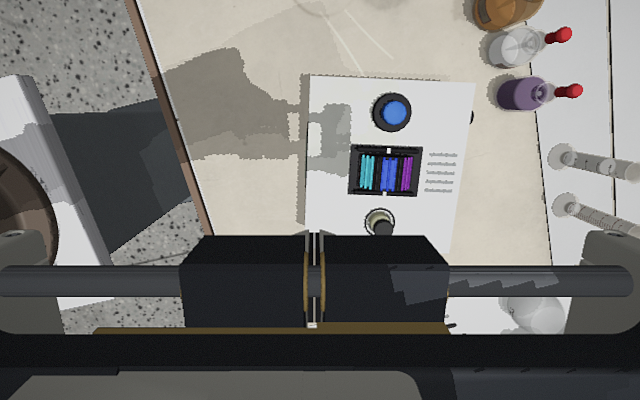

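The wrist view shows the key at (392,112), the wheel at about (386,170) with blue on top, and the index lines at (388,149) and (384,193). The vial cap is at (380,220). I'll check where the fingertips project before descending.

```bash
python3 - <<'E'
from h import *
c=arm.camera_info("wrist"); f=200/np.tan(np.radians(c["vertical_fov"])/2); o=arm.observe()
T=R.from_rotvec(o["ee_rot"]); C=R.from_rotvec(c["rotation"])
print(f,"cam z fwd in tool",T.inv().apply(C.apply([0,0,-1])).round(3),"eye tool",T.inv().apply(c["eye"]-o["position"]).round(4))
for p in([0,0,0],[0,-.0095,0],[0,.0095,0],[.019,-.0095,0],[.019,.0095,0],[0,-.0095,-.04],[.019,-.0095,-.04],[.019,-.0095,-.066],[0,-.0375,-.066],[.05,-.0375,-.066]):
    q=C.inv().apply(o["position"]+T.apply(p)-c["eye"]); print(p,(c["cx"]-f*q[0]/q[2]).round(1),(c["cy"]+f*q[1]/q[2]).round(1))
# photometer yaw in wrist picture from key / vial landmarks at several heights
E
```

```text
337.8170260783902 cam z fwd in tool [0.    0.264 0.964] eye tool [ 0.0003 -0.0712 -0.1583]
[0, 0, 0] 313.2 249.6
[0, -0.0095, 0] 313.2 232.1
[0, 0.0095, 0] 313.2 266.6
[0.019, -0.0095, 0] 351.2 232.1
[0.019, 0.0095, 0] 350.1 266.6
[0, -0.0095, -0.04] 313.0 269.9
[0.019, -0.0095, -0.04] 362.2 269.9
[0.019, -0.0095, -0.066] 373.8 309.4
[0, -0.0375, -0.066] 312.8 224.7
[0.05, -0.0375, -0.066] 485.3 224.8
```

```bash
python3 - <<'E'
import cv2
im=cv2.imread("pics/w1.png")[60:345,170:470]
cv2.imwrite("pics/w1c.png",cv2.resize(im,None,fx=2,fy=2,interpolation=cv2.INTER_CUBIC))
E
```

```text
(no output)
```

View pics/w1c.png

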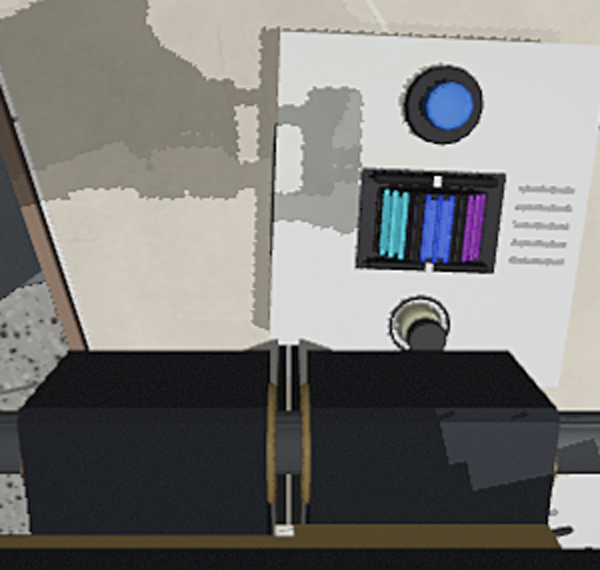

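The zoom shows narrow bevelled fingertips. The wheel marks are cyan, blue (at the index) and violet, and the key sits in a round black housing. I'll hover 10 mm over the front part of the crown.

Emit:
jog_arm(
  commands=[
    {"translation": [67, -3, 40], "turn": [0, 0, 0.03]},
    {"translation": [67, -3, 80], "turn": [0, 0, 0.03]},
    {"translation": [67, -3, 120], "turn": [0, 0, 0.03]},
    {"translation": [67, -3, 150], "turn": [0, 0, 0.03]},
    {"translation": [67, -3, 174], "turn": [0, 0, 0.03]},
    {"translation": [67, -3, 174], "turn": [0, 0, 0.03]},
    {"translation": [67, -3, 174], "turn": [0, 0, 0.03]},
    {"translation": [67, -3, 174], "turn": [0, 0, 0.03]},
  ],
)

```text
clock: 3.97
position: [0.545, -0.0422, 0.1047]
ee_rot: [-3.115, 0.41, -0.003]
force: [1.4, 0.4, 0.1]
width: 0.006
```

```bash
python3 look.py w2
```

```text
eye [0.56340763 0.02651447 0.26297983]
wheel_top [330.1 242.8] 0.9 [ 0.5535 -0.0462  0.092 ]
read_key_top [333.8 124.6] 0.79 [0.5713 0.0136 0.08  ]
wheel_green [277.7 221. ] 0.71 [ 0.5272 -0.0305  0.08  ]
wheel_axle [327.2 221. ] 0.89 [ 0.5536 -0.0449  0.06  ]
photometer [325. 198.] 0.8 [ 0.5538 -0.0465  0.    ]
4.3167 [ 0.5446 -0.0422  0.1038] [ 0.13 -0.16 -0.11] [[0.966, -0.258, 0.002], [-0.258, -0.966, -0.0], [0.002, -0.0, -1.0]]
```

View pics/w2.png

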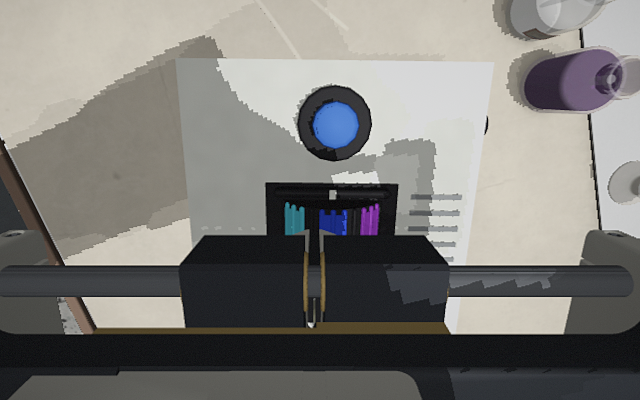

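Emit:
jog_arm(
  commands=[
    {"translation": [-4, 1.5, 5], "turn": [0, 0, 0]},
    {"translation": [-4, 1.5, 10], "turn": [0, 0, 0]},
    {"translation": [-4, 1.5, 13], "turn": [0, 0, 0]},
    {"translation": [-4, 1.5, 15.5], "turn": [0, 0, 0]},
    {"translation": [-4, 1.5, 15.5], "turn": [0, 0, 0]},
  ],
)

```text
clock: 4.73
position: [0.5391, -0.0427, 0.0867]
ee_rot: [3.114, -0.409, -0.002]
force: [-3.8, -0.7, 7.4]
width: 0.005
```

Emit:
jog_arm(
  commands=[
    {"translation": [4, 0, 0], "turn": [0, 0, 0]},
    {"translation": [8, 0, 0], "turn": [0, 0, 0]},
    {"translation": [12, 0, 0], "turn": [0, 0, 0]},
    {"translation": [16, 0, 0], "turn": [0, 0, 0]},
    {"translation": [20, 0, 0], "turn": [0, 0, 0]},
    {"translation": [24, 0, 0], "turn": [0, 0, 0]},
    {"translation": [28, 0, 0], "turn": [0, 0, 0]},
    {"translation": [28, 0, 0], "turn": [0, 0, 0]},
  ],
)

```text
clock: 5.4
position: [0.5687, -0.0507, 0.0878]
ee_rot: [3.114, -0.41, 0.004]
force: [1.3, -2.7, 7.0]
width: 0.006
```

Lift and step forward to the hover point, then look.

Emit:
jog_arm(
  commands=[
    {"translation": [0, 0, -8], "turn": [0, 0, 0]},
    {"translation": [0, 0, -18], "turn": [0, 0, 0]},
    {"translation": [-14, 0, -40], "turn": [0, 0, 0]},
    {"translation": [-28, 0, -60], "turn": [0, 0, 0]},
    {"translation": [-40, 0, -60], "turn": [0, 0, 0]},
    {"translation": [-40, 0, -60], "turn": [0, 0, 0]},
  ],
)

```text
clock: 5.9
position: [0.5267, -0.0385, 0.1487]
ee_rot: [3.115, -0.407, 0.001]
force: [0.1, -0.1, 0.1]
width: 0.004
```

```bash
python3 look.py w3; python3 -c "
import cv2
im=cv2.imread('pics/w3.png')[60:260,200:500]
cv2.imwrite('pics/w3c.png',cv2.resize(im,None,fx=2,fy=2,interpolation=cv2.INTER_CUBIC))"
```

```text
eye [0.54519632 0.03033612 0.30699621]
wheel_top [355.3 216.7] 0.8 [ 0.5536 -0.0473  0.092 ]
read_key_top [360.8 118.2] 0.96 [0.5728 0.0138 0.08  ]
wheel_green [327.5 210.8] 0.79 [ 0.5361 -0.0423  0.08  ]
wheel_axle [350.7 201.1] 0.63 [ 0.5542 -0.0458  0.06  ]
photometer [347.5 183.6] 0.8 [ 0.5574 -0.0469  0.    ]
6.25 [ 0.5284 -0.0396  0.1467] [0.15 0.4  0.28] [[0.966, -0.258, -0.001], [-0.258, -0.966, 0.0], [-0.001, -0.0, -1.0]]
```

View pics/w3c.png

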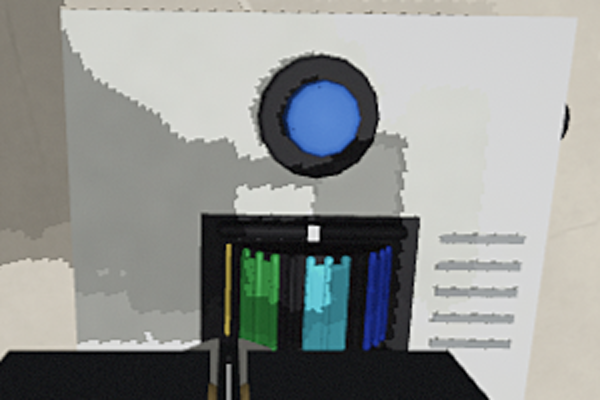

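Cyan is now near the index with green just in front of it, so one click is done. It sits slightly past the tick (crop 327 against 314), so I'll check whether it is still settling.

```bash
cat > col.py <<'E'
from h import *
def cols(im,r0,r1,c0,c1):
    h=cv2.cvtColor(im,cv2.COLOR_BGR2HSV)
    for n,a,b in(("yellow",20,35),("green",45,75),("cyan",83,98),("blue",110,125),("violet",135,155)):
        m=(cv2.inRange(h,(a,120,60),(b,255,255))[r0:r1,c0:c1]>0); ys,xs=np.nonzero(m)
        if len(xs)>15: print(n,len(xs),(xs.min()+c0,np.median(xs)+c0,xs.max()+c0))
E
python3 - <<'E'
from col import *
cols(cv2.imread("pics/w3.png"),182,232,300,410)
im=arm.get_image("wrist"); cv2.imwrite("pics/w4.png",im); print(arm.observe()["clock"]); cols(im,182,232,300,410)
print("w1"); cols(cv2.imread("pics/w1.png"),150,195,350,425)
E
```

```text
yellow 138 (np.int64(312), np.float64(313.5), np.int64(315))
green 842 (np.int64(320), np.float64(329.0), np.int64(339))
cyan 951 (np.int64(351), np.float64(363.0), np.int64(375))
blue 533 (np.int64(381), np.float64(388.0), np.int64(395))
6.3
yellow 138 (np.int64(310), np.float64(311.0), np.int64(312))
green 839 (np.int64(317), np.float64(327.0), np.int64(337))
cyan 963 (np.int64(349), np.float64(360.0), np.int64(372))
blue 543 (np.int64(380), np.float64(387.0), np.int64(393))
w1
cyan 428 (np.int64(359), np.float64(367.0), np.int64(374))
blue 499 (np.int64(380), np.float64(388.0), np.int64(397))
violet 300 (np.int64(401), np.float64(406.0), np.int64(412))
```

```bash
cat >> col.py <<'E'
def model(ci,rng=(-.2,-.1,0,.1,.2),top=(.5537,-.0463),yaw=-.262):
    f=200/np.tan(np.radians(ci["vertical_fov"])/2); C=R.from_rotvec(ci["rotation"]); Y=R.from_euler("z",yaw)
    def px(p):
        q=C.inv().apply(np.array([top[0],top[1],.06])+Y.apply(p)-ci["eye"]); return (ci["cx"]-f*q[0]/q[2]).round(1),(ci["cy"]+f*q[1]/q[2]).round(1)
    print("tick",px([0,.0235,.02]))
    for a in rng: print("a",a,[px([.032*np.sin(a+k*np.pi/4),.008,.032*np.cos(a+k*np.pi/4)]) for k in(-1,0,1)])
E
python3 - <<'E'
from col import *
model(arm.camera_info("wrist")); im=arm.get_image("wrist"); cols(im,182,232,300,410)
h=cv2.cvtColor(im,cv2.COLOR_BGR2GRAY)[165:190,340:375]; ys,xs=np.nonzero(h>180); print("tick seen",xs.mean()+340,ys.mean()+165)
E
```

```text
tick (np.float64(352.1), np.float64(176.9))
a -0.2 [(np.float64(312.8), np.float64(197.9)), (np.float64(343.6), np.float64(203.5)), (np.float64(378.7), np.float64(201.6))]
a -0.1 [(np.float64(315.6), np.float64(198.9)), (np.float64(348.4), np.float64(203.7)), (np.float64(382.0), np.float64(200.8))]
a 0 [(np.float64(318.7), np.float64(199.8)), (np.float64(353.3), np.float64(203.8)), (np.float64(384.9), np.float64(199.9))]
a 0.1 [(np.float64(322.2), np.float64(200.7)), (np.float64(358.1), np.float64(203.7)), (np.float64(387.3), np.float64(199.0))]
a 0.2 [(np.float64(326.1), np.float64(201.5)), (np.float64(362.8), np.float64(203.5)), (np.float64(389.2), np.float64(198.0))]
yellow 138 (np.int64(310), np.float64(311.0), np.int64(312))
green 836 (np.int64(317), np.float64(327.0), np.int64(337))
cyan 963 (np.int64(349), np.float64(360.0), np.int64(372))
blue 544 (np.int64(380), np.float64(387.0), np.int64(394))
tick seen 351.2112676056338 170.67605633802816
```

The model fit puts cyan about 0.17 rad past its click: 30 mm of drag carried over without slip or snap-back. So the next stroke should be about 20 mm.

Emit:
jog_arm(
  commands=[
    {"translation": [16.5, 0, 25], "turn": [0, 0, 0]},
    {"translation": [16.5, 0, 45], "turn": [0, 0, 0]},
    {"translation": [16.5, 0, 50], "turn": [0, 0, 0]},
    {"translation": [16.5, 0, 50], "turn": [0, 0, 0]},
    {"translation": [16.5, 0, 54], "turn": [0, 0, 0]},
    {"translation": [16.5, 0, 57], "turn": [0, 0, 0]},
    {"translation": [16.5, 0, 59], "turn": [0, 0, 0]},
    {"translation": [16.5, 0, 59], "turn": [0, 0, 0]},
  ],
)

```text
clock: 7.02
position: [0.5443, -0.0434, 0.089]
ee_rot: [-3.115, 0.408, -0.001]
force: [-2.6, 0.7, 8.1]
width: 0.003
```

Emit:
jog_arm(
  commands=[
    {"translation": [3, 0, 0], "turn": [0, 0, 0]},
    {"translation": [6, 0, 0], "turn": [0, 0, 0]},
    {"translation": [9, 0, 0], "turn": [0, 0, 0]},
    {"translation": [12, 0, 0], "turn": [0, 0, 0]},
    {"translation": [15, 0, 0], "turn": [0, 0, 0]},
    {"translation": [18, 0, 0], "turn": [0, 0, 0]},
    {"translation": [20, 0, 0], "turn": [0, 0, 0]},
    {"translation": [20, 0, 0], "turn": [0, 0, 0]},
    {"translation": [20, 0, 0], "turn": [0, 0, 0]},
  ],
)

```text
clock: 7.77
position: [0.5653, -0.0491, 0.0898]
ee_rot: [-3.115, 0.409, -0.006]
force: [1.6, -1.1, 5.3]
width: 0.01
```

Emit:
jog_arm(
  commands=[
    {"translation": [0, 0, -8], "turn": [0, 0, 0]},
    {"translation": [0, 0, -18], "turn": [0, 0, 0]},
    {"translation": [-14, 0, -40], "turn": [0, 0, 0]},
    {"translation": [-28, 0, -60], "turn": [0, 0, 0]},
    {"translation": [-36, 0, -60], "turn": [0, 0, 0]},
    {"translation": [-36, 0, -60], "turn": [0, 0, 0]},
    {"translation": [-36, 0, -60], "turn": [0, 0, 0]},
    {"translation": [-36, 0, -60], "turn": [0, 0, 0]},
    {"translation": [-36, 0, -60], "turn": [0, 0, 0]},
  ],
)

```text
clock: 8.52
position: [0.5288, -0.0399, 0.1476]
ee_rot: [3.115, -0.41, -0.001]
force: [-0.2, 0.0, -0.2]
width: 0.003
```

```bash
cat > chk.py <<'E'
from col import *
import sys
o=arm.observe(); print(o["clock"],o["position"].round(4),o["force"].round(2))
model(arm.camera_info("wrist"),(-.3,-.2,-.1,0,.1,.2,.3)); im=arm.get_image("wrist"); cols(im,182,232,300,410)
h=cv2.cvtColor(im,cv2.COLOR_BGR2GRAY)[165:190,340:375]; ys,xs=np.nonzero(h>180); print("tick seen",xs.mean()+340,ys.mean()+165)
cv2.imwrite(f"pics/{sys.argv[1]}.png",cv2.resize(im[60:260,200:500],None,fx=2,fy=2,interpolation=cv2.INTER_CUBIC))
E
python3 chk.py w5c
```

```text
8.5167 [ 0.5288 -0.0399  0.1476] [-0.17  0.04 -0.2 ]
tick (np.float64(351.2), np.float64(176.3))
a -0.3 [(np.float64(309.9), np.float64(196.2)), (np.float64(338.0), np.float64(202.4)), (np.float64(374.1), np.float64(201.5))]
a -0.2 [(np.float64(312.1), np.float64(197.2)), (np.float64(342.7), np.float64(202.8)), (np.float64(377.8), np.float64(200.8))]
a -0.1 [(np.float64(314.9), np.float64(198.2)), (np.float64(347.6), np.float64(203.0)), (np.float64(381.1), np.float64(200.1))]
a 0 [(np.float64(318.0), np.float64(199.1)), (np.float64(352.4), np.float64(203.0)), (np.float64(383.9), np.float64(199.2))]
a 0.1 [(np.float64(321.5), np.float64(200.0)), (np.float64(357.3), np.float64(203.0)), (np.float64(386.3), np.float64(198.3))]
a 0.2 [(np.float64(325.4), np.float64(200.8)), (np.float64(361.9), np.float64(202.8)), (np.float64(388.3), np.float64(197.3))]
a 0.3 [(np.float64(329.6), np.float64(201.5)), (np.float64(366.5), np.float64(202.4)), (np.float64(389.8), np.float64(196.3))]
yellow 799 (np.int64(313), np.float64(321.0), np.int64(330))
green 982 (np.int64(342), np.float64(353.0), np.int64(366))
cyan 668 (np.int64(374), np.float64(383.0), np.int64(391))
tick seen 351.37735849056605 171.8679245283019
```

View pics/w5c.png

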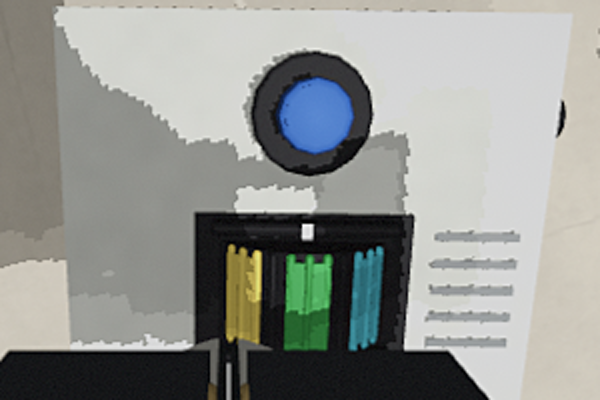

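Green now sits at the index: green columns 342–366 against the tick at 351 and the model's 352, so the angle is about 0.02 rad. Next is the key: hover first, then a slow press with force feedback.

Emit:
jog_arm(
  commands=[
    {"translation": [14, -31, 0], "turn": [0, 0, 0]},
    {"translation": [27, -62.5, 0], "turn": [0, 0, 0]},
    {"translation": [27, -62.5, 20], "turn": [0, 0, 0]},
    {"translation": [27, -62.5, 40], "turn": [0, 0, 0]},
    {"translation": [27, -62.5, 46], "turn": [0, 0, 0]},
    {"translation": [27, -62.5, 46], "turn": [0, 0, 0]},
    {"translation": [27, -62.5, 46], "turn": [0, 0, 0]},
    {"translation": [27, -62.5, 46], "turn": [0, 0, 0]},
  ],
)

```text
clock: 9.23
position: [0.5714, 0.0136, 0.1031]
ee_rot: [-3.115, 0.41, -0.002]
force: [-0.1, -1.1, 1.4]
width: 0.005
```

Emit:
jog_arm(
  commands=[
    {"translation": [0, 0, 2], "turn": [0, 0, 0]},
    {"translation": [0, 0, 4], "turn": [0, 0, 0]},
    {"translation": [0, 0, 6], "turn": [0, 0, 0]},
    {"translation": [0, 0, 8], "turn": [0, 0, 0]},
    {"translation": [0, 0, 10], "turn": [0, 0, 0]},
    {"translation": [0, 0, 10], "turn": [0, 0, 0]},
  ],
)

```text
clock: 9.73
position: [0.5709, 0.0137, 0.092]
ee_rot: [3.115, -0.409, -0.0]
force: [-0.8, -0.6, 1.6]
width: 0.005
```

Emit:
jog_arm(
  commands=[
    {"translation": [0, 0, 1.5], "turn": [0, 0, 0]},
    {"translation": [0, 0, 3], "turn": [0, 0, 0]},
    {"translation": [0, 0, 4], "turn": [0, 0, 0]},
    {"translation": [0, 0, 4], "turn": [0, 0, 0]},
  ],
)

```text
clock: 10.07
position: [0.571, 0.0137, 0.0882]
ee_rot: [3.115, -0.409, 0.0]
force: [-0.7, -0.4, 3.5]
width: 0.001
```

Emit:
jog_arm(
  commands=[
    {"translation": [0, 0, 1], "turn": [0, 0, 0]},
    {"translation": [0, 0, 2], "turn": [0, 0, 0]},
    {"translation": [0, 0, 2], "turn": [0, 0, 0]},
  ],
)

```text
clock: 10.32
position: [0.5709, 0.0137, 0.0864]
ee_rot: [3.115, -0.409, 0.0]
force: [-1.2, -0.9, 5.7]
width: 0.003
```

Emit:
jog_arm(
  commands=[
    {"translation": [0, 0, 1], "turn": [0, 0, 0]},
    {"translation": [0, 0, 2], "turn": [0, 0, 0]},
    {"translation": [0, 0, 2], "turn": [0, 0, 0]},
  ],
)

```text
clock: 10.57
position: [0.5711, 0.0138, 0.086]
ee_rot: [3.114, -0.409, 0.002]
force: [-7.0, -2.0, 23.3]
width: 0.003
```

The spring was felt from about 0.092 to 0.086 m (6 mm, 1.6 to 5.7 N), followed by a hard stop at 23 N, so the key was fully down. I'll release it and recheck the wheel.

Emit:
jog_arm(
  commands=[
    {"translation": [0, 0, -4], "turn": [0, 0, 0]},
    {"translation": [0, 0, -10], "turn": [0, 0, 0]},
    {"translation": [0, 0, -30], "turn": [0, 0, 0]},
    {"translation": [0, 0, -62], "turn": [0, 0, 0]},
    {"translation": [-27, 31, -62], "turn": [0, 0, 0]},
    {"translation": [-27, 62.5, -62], "turn": [0, 0, 0]},
    {"translation": [-27, 62.5, -62], "turn": [0, 0, 0]},
    {"translation": [-27, 62.5, -62], "turn": [0, 0, 0]},
    {"translation": [-27, 62.5, -62], "turn": [0, 0, 0]},
    {"translation": [-27, 62.5, -62], "turn": [0, 0, 0]},
  ],
)

```text
clock: 11.4
position: [0.5291, -0.0385, 0.1461]
ee_rot: [-3.114, 0.407, -0.0]
force: [0.6, 0.4, 0.2]
width: 0.004
```

```bash
python3 chk.py w6c
```

```text
11.4 [ 0.5291 -0.0385  0.1461] [0.62 0.4  0.19]
tick (np.float64(351.4), np.float64(178.9))
a -0.3 [(np.float64(309.8), np.float64(198.7)), (np.float64(338.1), np.float64(205.2)), (np.float64(374.4), np.float64(204.3))]
a -0.2 [(np.float64(312.1), np.float64(199.8)), (np.float64(342.9), np.float64(205.5)), (np.float64(378.1), np.float64(203.6))]
a -0.1 [(np.float64(314.9), np.float64(200.8)), (np.float64(347.7), np.float64(205.8)), (np.float64(381.3), np.float64(202.8))]
a 0 [(np.float64(318.0), np.float64(201.8)), (np.float64(352.6), np.float64(205.8)), (np.float64(384.2), np.float64(201.9))]
a 0.1 [(np.float64(321.6), np.float64(202.7)), (np.float64(357.5), np.float64(205.8)), (np.float64(386.6), np.float64(201.0))]
a 0.2 [(np.float64(325.4), np.float64(203.5)), (np.float64(362.2), np.float64(205.6)), (np.float64(388.6), np.float64(200.0))]
a 0.3 [(np.float64(329.7), np.float64(204.2)), (np.float64(366.7), np.float64(205.2)), (np.float64(390.1), np.float64(198.9))]
yellow 769 (np.int64(313), np.float64(321.0), np.int64(331))
green 919 (np.int64(342), np.float64(354.0), np.int64(366))
cyan 633 (np.int64(375), np.float64(383.0), np.int64(391))
tick seen 350.06666666666666 170.27619047619046
```

View pics/w6c.png

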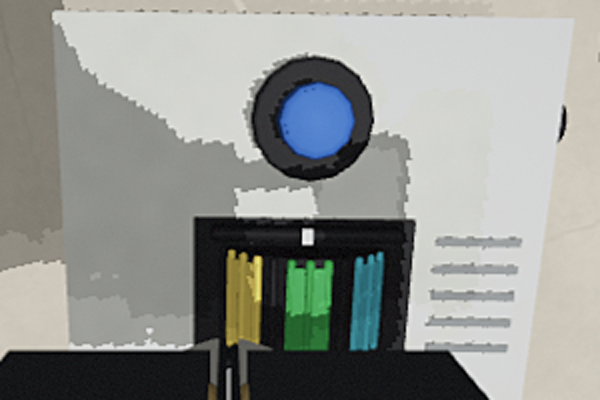

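Green still stands at the index and the key is up. As a zero reference, I'll run the same fit on the untouched wheel in w1 and w2, where blue was clicked in.

```bash
python3 - <<'E'
from col import *
c=arm.camera_info("wrist"); T=R.from_rotvec(arm.observe()["ee_rot"]); rel=T.inv()*R.from_rotvec(c["rotation"])
for n,eye,M,b in(("w1",[.49593467,.03988125,.43494409],[[.973,-.232,0],[-.232,-.973,-.001],[0,.001,-1]],(150,195,350,425)),("w2",[.56340763,.02651447,.26297983],[[.966,-.258,.002],[-.258,-.966,0],[.002,0,-1]],(200,235,270,400)),("w3",[.54519632,.03033612,.30699621],[[.966,-.258,-.001],[-.258,-.966,0],[-.001,0,-1]],(182,232,300,410))):
    ci=dict(c,eye=np.array(eye),rotation=(R.from_matrix(M)*rel).as_rotvec()); print(n); model(ci,(-.1,0,.1,.2)); im=cv2.imread(f"pics/{n}.png"); cols(im,*b)
    h=cv2.cvtColor(im,cv2.COLOR_BGR2GRAY)
    r=(143,155,383,394) if n=="w1" else (188,200,326,340) if n=="w2" else (170,182,350,364)
    ys,xs=np.nonzero(h[r[0]:r[1],r[2]:r[3]]>150); print("tick seen",xs.mean()+r[2],ys.mean()+r[0])
E
```

```text
w1
tick (np.float64(386.9), np.float64(150.1))
a -0.1 [(np.float64(362.4), np.float64(164.1)), (np.float64(385.0), np.float64(166.7)), (np.float64(405.9), np.float64(166.1))]
a 0 [(np.float64(364.8), np.float64(164.6)), (np.float64(388.1), np.float64(166.8)), (np.float64(407.6), np.float64(165.8))]
a 0.1 [(np.float64(367.3), np.float64(165.0)), (np.float64(391.2), np.float64(166.8)), (np.float64(409.0), np.float64(165.4))]
a 0.2 [(np.float64(370.1), np.float64(165.4)), (np.float64(394.1), np.float64(166.8)), (np.float64(410.1), np.float64(165.1))]
cyan 428 (np.int64(359), np.float64(367.0), np.int64(374))
blue 499 (np.int64(380), np.float64(388.0), np.int64(397))
violet 300 (np.int64(401), np.float64(406.0), np.int64(412))
tick seen 388.25581395348837 146.5581395348837
w2
tick (np.float64(330.0), np.float64(195.4))
a -0.1 [(np.float64(286.3), np.float64(221.6)), (np.float64(324.7), np.float64(228.9)), (np.float64(366.2), np.float64(224.4))]
a 0 [(np.float64(289.8), np.float64(223.1)), (np.float64(330.6), np.float64(229.0)), (np.float64(369.8), np.float64(223.1))]
a 0.1 [(np.float64(2
[... 600 characters left out ...]
float64(384.6), np.float64(200.9))]
a 0 [(np.float64(321.9), np.float64(199.9)), (np.float64(356.3), np.float64(203.8)), (np.float64(387.4), np.float64(200.0))]
a 0.1 [(np.float64(325.4), np.float64(200.8)), (np.float64(361.1), np.float64(203.8)), (np.float64(389.8), np.float64(199.1))]
a 0.2 [(np.float64(329.3), np.float64(201.5)), (np.float64(365.7), np.float64(203.6)), (np.float64(391.7), np.float64(198.1))]
yellow 138 (np.int64(312), np.float64(313.5), np.int64(315))
green 842 (np.int64(320), np.float64(329.0), np.int64(339))
cyan 951 (np.int64(351), np.float64(363.0), np.int64(375))
blue 533 (np.int64(381), np.float64(388.0), np.int64(395))
tick seen 356.5111111111111 176.26666666666668
```

The reference offsets match (untouched click: +3, 0 to +3, -2 to 0 px; now: +3, +1, -1 px), so green is in its click. Handing in.

```bash
python3 - <<'E'
from h import *
arm.get_image("top")
for q,z in(("sample_vial",.044),("spare_vial",0)):
    for r in arm.landmark_of("top",q)[:1]: print(q,np.round(r["at"],1),round(r["confidence"],2),at_z("top",r["at"],z).round(4))
print(arm.observe()["force"].round(2)); print(arm.sign_off())
E
```

```text
spare_vial [351.2 210.3] 0.38 [ 0.5095 -0.1772  0.    ]
[-0.02 -0.15  0.2 ]
the job is handed in; nothing more can be done
None
```

I turned the wheel until green was at the index, then pressed and released the read key. The job is handed in after about 11.5 s on the robot's clock.

- **Wheel:** I used two fingertip drags with the gripper shut, at about 5 to 8 N of press. The first brought cyan up, about 0.1 rad past its click by the picture fit; it had not snapped back in the half second I watched. I shortened the second drag to 20 mm to allow for that.
- **Green mark:** After the key press, green is between the index lines, within about 0.03 to 0.05 rad. This comes from a picture fit that matches the same fit on the untouched, clicked-in wheel; I had no direct reading of the wheel angle.
- **Read key:** It moved about 6 mm with the force rising to about 5.7 N. It then met a hard stop at 23 N. The last picture shows it up again.
- **Hand-in:** The tool was clear of everything, with about 0 N on it.
- **Not confirmed:** In the last top view the network did not report the sample vial, so I have no final sighting of it. It placed the spare vial about 12 mm from its first reading, at low confidence (0.38). My tool path never came near either vial.

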